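# Tuck a vent flashing under the lapped shingle and hold it down

## Robot

A 7-joint arm with a two-finger parallel gripper is mounted at the origin on a cart in front of the work surface, level with it; the furniture and walls round the work are solid. World frame = base frame: x ahead of the robot, y to its left, z up, the work surface at z = 0. Lengths are in m, angles in rad, forces in N, time in s.
With the tool pointing down it reaches from about 0.425 to 0.875 m from the base axis. Payload 4.7 kg.
Tool frame: the origin (TCP) lies between the finger pads; the fingertips stand 14 mm ahead of it and the grasp point (between the pads) lies 5 mm behind it; z points along the fingers, y is the line along which they close (so a half turn about z gives the same grasp; the last joint's range is limited). The gripper opens to 87 mm and grips with 3 to 60 N. Pads are 19 mm wide; open, the fingers measure 117 mm over their backs; the gripper's body (75 mm by 190 mm) begins 51 mm behind the grasp point.
Start: joints at [1.141, 0.321, -0.07, 1.45, 0.023, 1.371, -0.057], TCP at [0.279, -0.587, 0.199] pointing down, gripper open.
Joint ranges: [-2.86, 2.86], [-0.3, 2.09], [-1.38, 1.24], [0.06, 2.45], [-1.56, 4.7], [0.09, 2.05], [-2.69, 2.69]. Speed limits (rad/s): [2.57, 2.57, 3.14, 3.14, 3.14, 3.14, 3.14].

## Interface

Orientations are given as a rotation vector (axis times angle).
In Python, from bench import ctrl gives the robot as it stands.
- The arm moves only by the tool step_arm, never from a script. Its argument "commands" is a list of rows, each an object with "travel": the shift along the tool's x, y, z in m, a list of three; "turn": the turn, a rotation vector about the tool's x, y, z in degrees, a list of three. A call has 1 to 5 rows; each row is the pose to reach, as a shift and turn from the pose commanded when the call began, along the tool's axes at that moment; what a row does not reach only later rows make up. A row lasts 1/10 s, in which the tool goes at most 50 mm and 8.59 degrees, less where a joint would pass 70% of its speed; a pose out of reach is approached as far as the arm can. A call with a gripper value outside its range is refused whole. "gripper" is the opening, from 0 (shut) to 1 (fully open), set as the call begins (left out, the last holds). The fingers move at their own pace and stop on an object; "force" is the grip in N (left out, the last holds). Time passes only in rows, so rows that repeat a pose let the fingers close. It gives the time, the measured TCP pose, the force, the opening and the grip force at its end, in the units of the state.
- ctrl.get_state(): the state, without advancing time (a new reading comes with each control period).
- ctrl.get_image(name): name is "scene" or "top" or "wrist"; returns the picture (384x512x3 uint8, red, green, blue); there is no depth.
- ctrl.camera_model(name): a dict with "fx", "fy", "cx", "cy" (pixels), "k1" (the pictures are not rectified: a ray, as slopes to the right and down, at radius r is drawn at 1 + k1 r^2 times it, then the intrinsics apply), "R" (3x3) and "t" (3): a world point X has camera coordinates R X + t; the wrist camera has in their place "T_tool_cam" (4x4, takes a point from camera to tool coordinates, whose origin is the TCP and whose axes are the flange's). Camera axes: x right, y down, z forward; pixel columns grow to the right and rows downward; lengths in m; the calibration is good to about 2 mm. A picture is of the moment at which its call begins: read the wrist's pose just before it. camera_model takes no time and is no camera call.
- ctrl.close_job(): hands the job in; it is judged then, once.
The state is a dict: "time": time; "joint_positions": joint angles; "qd": joint speeds; "joint_torque": joint torques, N m; "position": TCP position; "tool_rot": TCP orientation; "ft_force": force on the tool from outside, world axes, zero at the start; "torque": the same for the moment, N m; "grip_width": opening from 0.0 (shut) to 1.0 (fully open); "grip_force": force on a finger pad.
Only numpy, scipy, OpenCV 4.12 (cv2) and the standard library are available. Lean on these libraries where they do the work, as an engineer would, in place of code of your own. Each camera call takes 0.05 s, during which the arm holds its last target. There are 200 camera calls.

## Task

Pick up the sheet-metal vent flashing by its collar and slide the long end of its flange up the roof, under the middle shingle of the upper course, until the collar stands centred over the vent hole with the flange square to the shingles; do not prise the shingle up, and leave the jar, the mug and the sawn-out wooden core where they stand. Then press the flashing down flat on the lower shingles, with about a kilo of push, and finish like that: still gripping the collar and still pressing.

Things in the scene. Friction and masses are not known exactly. Their poses are not given: they have to be found in the camera images.
- roof: Shingled roof panel, 200 mm wide, fixed, pitched 10 degrees, rising away from the robot. Origin: centre of the 40 mm vent hole on the top face of the lower course, about 30 mm above the bench. x up the slope, y left along the courses, z square out of the roof. The lower course's top is the plane z = 0 from x = -68 to +85 mm, y = -100 to +100 mm. A 7 mm high lath lies before its lower edge.
- shingle_butt (a point): Middle of the lower edge (butt) of the middle upper shingle, on its underside: roof x = 45, y = 0, z = 8 mm when down. Three upper shingles, 7 mm thick, overlap the lower course; the middle one is 116 mm wide, its neighbours fixed. The gap under it narrows evenly from 8 mm at the butt to 3 mm at x = 105 mm. A lath over the heads (x = 98 mm on) is the highest part, z = 18 mm.
- shingle (a joint): Lift of the middle upper shingle, rad: 0 is down, grows as its butt is raised (hinge along y at its head, 60 mm up the slope; 0.017 rad raises the butt 1 mm). A spring holds it down: it starts to lift at about 2 N at the butt and needs 4 N more for each 0.1 rad.
- flashing_collar (a point): Loose galvanised vent flashing, 0.1 to 0.17 kg, flat on the bench before the roof: flange 2.5 mm thick with an upright round tube (collar) 36 mm outside, 31 mm inside, its top 50 mm above the flange's underside. Point: on the collar's axis, 25 mm above the underside. z up the collar, x towards the long end. Flange: x -42 to +80 mm, y -46 to +46 mm of the axis; low hem on the short end.
- flashing_head (a point): Middle of the edge of the flange's long end, on its underside, 80 mm from the collar's axis: the plain edge that goes under the shingle.
- nail_jar: Glass jar of nails with a dark lid, 62 mm across, 80 mm high, standing right of the roof; origin at the centre of its underside. To be left alone.
- mug: Coffee mug, white with dots, 78 mm across (114 mm with its handle), 93 mm high, standing right of the roof's lower end; origin at the centre of its underside. To be left alone.
- hole_core: Round wooden core from the hole saw, 34 mm across, 28 mm high, standing to the left, in front of the roof; origin at the centre of its underside. To be left alone.

How it is judged:
At the end, for the whole second after the job is handed in: In the last second: collar within 8 mm of the hole's centre (up and along the roof), long end 23 mm or more under the shingle, flange square within 8 degrees and flat on the lower course, shingle under 0.04 rad, flashing bearing on the roof with over 4 N, fingers gripping, at rest (x of flashing_collar in the frame of roof between -0.008 and 0.008 m and y of flashing_collar in the frame of roof between -0.008 and 0.008 m and z of flashing_collar in the frame of roof below 0.0285 m and x of flashing_head in the frame of roof above 0.068 m and z of flashing_head in the frame of roof below 0.0045 m and angle between the z axis of flashing_collar and the z axis of roof, either way round below 0.04 rad and angle between the x axis of flashing_collar and the x axis of roof, either way round below 0.14 rad and value of joint shingle below 0.04 rad and contact force between flashing and roof above 4 N and contact force between the fingers and flashing above 3 N and linear speed of flashing below 0.01 m/s); the arm keeps its last pose, push and grip.
It fails at once if the middle shingle is prised up (more than 0.1 rad, 6 mm at its butt) (value of joint shingle above 0.1 rad).
It fails at once if the jar, mug or wooden core is moved by more than 25 mm (distance of any of nail_jar, mug, hole_core from where it was at the start of the episode above 0.025 m).
It also fails if it takes over 38 s, if anything falls off the work surface, if the arm or the gripper's body presses on something with over 40 N, if the wrist force passes 120 N, or if a joint passes its speed limit or range.

## Working session

There is one attempt and no reset: what is moved stays moved. The work goes in short steps, Python scripts to look and compute and a tool call to move; the robot and the scene stay as the last step left them, time stands still between calls to the robot, and variables do not carry over. Pictures are saved under pics/ and viewed, at most 10 in all, crops included, and the job is handed in when it is done.

Besides the shell and the picture viewer there is one more tool, called after ">>>" as name(argument=value, ...) on one line, values as JSON. step_arm: Moves the arm, as the interface text tells. Its arguments: {"type":"object","properties":{"commands":{"type":"array"},"gripper":{"type":"number"},"force":{"type":"number"}},"required":["commands"]}

```bash
mkdir -p pics
python3 - <<'E'
from bench import ctrl
import cv2,numpy as np
s=ctrl.get_state();print(s)
for n in("top","scene"):
    cv2.imwrite(f"pics/{n}0.png",ctrl.get_image(n)[:,:,::-1]);print(n,ctrl.camera_model(n))
print(ctrl.camera_model("wrist"))
E
```

```text
{'time': 0.0, 'joint_positions': array([ 1.14111659,  0.32184032, -0.07007163,  1.45168064,  0.02259092,
        1.3707993 , -0.05689895]), 'qd': array([-0.0021565 ,  0.00071914,  0.00092555,  0.00020634,  0.00013476,
       -0.00093741,  0.00177409]), 'joint_torque': array([-6.98691438e-04, -4.91292787e+01, -4.04252177e-01, -3.12521267e+01,
       -6.40344224e-02,  4.39421413e-02,  1.56615042e-04]), 'position': array([ 0.27876979, -0.58651602,  0.19754738]), 'tool_rot': array([-3.06274041e+00, -6.90996603e-01,  8.13655585e-04]), 'ft_force': array([-0.25969819,  0.50705063,  0.34197804]), 'torque': array([-0.01774512,  0.02095427, -0.0137686 ]), 'grip_force': 0.0, 'grip_width': 0.9951473375642531}
top {'fx': 382.40744636051943, 'fy': 382.40744636051943, 'cx': 263.01621678613253, 'cy': 190.63767598053383, 'k1': -0.030340050073246395, 'R': array([[-0.02232083, -0.99971461,  0.00851327],
       [-0.98652283,  0.02064406, -0.16231613],
       [ 0.16209405, -0.01202157, -0.98670208]]), 't': array([-0.3318708 ,  0.49087807,  0.85166918])}
scene {'fx': 447.7122835442482, 'fy': 447.7122835442482, 'cx': 258.1456027604079, 'cy': 190.33300537002205, 'k1': -0.07313889109086502, 'R': array([[-0.84459504, -0.53518175, -0.0154824 ],
       [-0.34127868,  0.5604184 , -0.75462579],
       [ 0.41253857, -0.63206939, -0.65597272]]), 't': array([0.22395476, 0.40036692, 0.49017982])}
{'fx': 298.32328923162027, 'fy': 298.32328923162027, 'cx': 257.336207096637, 'cy': 195.2025203522523, 'k1': -0.0759150175615812, 'T_tool_cam': array([[ 9.84232587e-04, -9.64583968e-01, -2.63774146e-01,
         7.18933791e-02],
       [ 9.99998815e-01,  6.37097781e-04,  1.40156691e-03,
         1.60820588e-03],
       [-1.18387905e-03, -2.63775213e-01,  9.64583452e-01,
        -1.84620425e-01],
       [ 0.00000000e+00,  0.00000000e+00,  0.00000000e+00,
         1.00000000e+00]])}
```

View pics/top0.png

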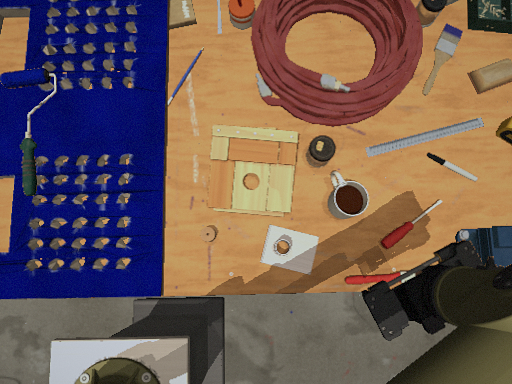

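View pics/scene0.png

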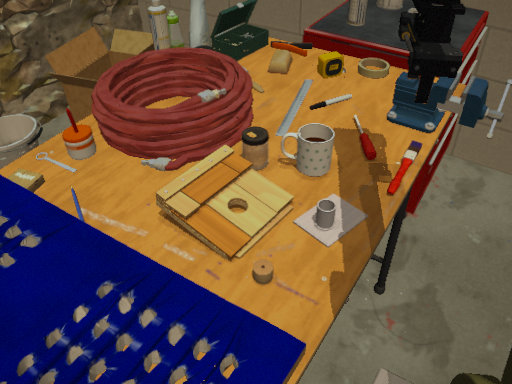

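The top view shows the flashing near (290,249) with its collar at (283,246) and the roof hole at (251,181). I'll enlarge that area to get accurate corners.

Run:
```python
import cv2
i=cv2.imread("pics/top0.png")[115:285,195:355];cv2.imwrite("pics/c.png",cv2.resize(i,None,fx=3.5,fy=3.5,interpolation=cv2.INTER_CUBIC))
```

```text
(no output)
```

View pics/c.png

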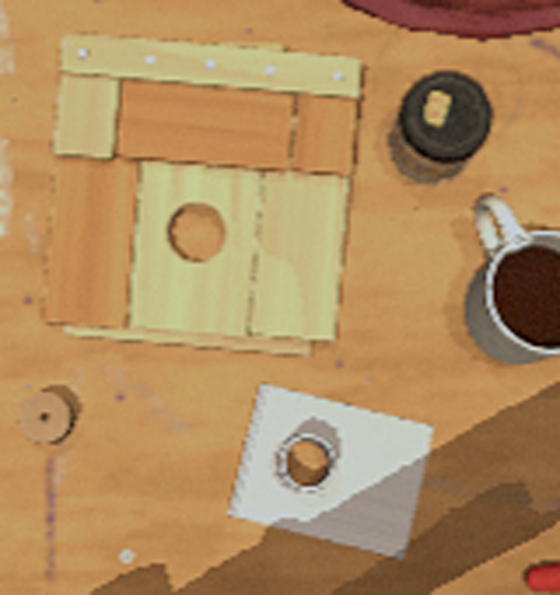

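Crop readings:
- **Flange corners:** the hem end is at (262,383) and (229,516), and the long end is at (433,428) and (406,556).
- **Collar top:** about (306,462).
- **Roof:** the hole is at (197,232), the lower corners at (48,322) and (335,340), and the upper corners of the middle shingle's butt at (118,157) and (292,170).

```bash
cat > h.py <<'E'
from bench import ctrl
import numpy as np, cv2
from scipy.optimize import least_squares
from scipy.spatial.transform import Rotation as Ro
def proj(m,X,s=None):
    X=np.atleast_2d(X)
    if 'R' in m: P=X@m['R'].T+m['t']
    else:
        T=m['T_tool_cam'];W=(X-s['position'])@Ro.from_rotvec(s['tool_rot']).as_matrix()
        P=(W-T[:3,3])@T[:3,:3]
    p=P[:,:2]/P[:,2:];p=p*(1+m['k1']*(p**2).sum(1,keepdims=True))
    return p*[m['fx'],m['fy']]+[m['cx'],m['cy']]
def Rroof(yaw): return Ro.from_euler('ZY',[yaw,-np.radians(10)]).as_matrix()
def rel(tcp,y,pos,rot):
    """travel, turn(deg) from state pose to target pose"""
    R0=Ro.from_rotvec(rot);return R0.inv().apply(tcp-pos),(R0.inv()*y).as_rotvec(degrees=True)
E
python3 - <<'E'
from h import *
m=ctrl.camera_model("top");c=lambda L:np.array(L)/3.5+[195-.36,115-.36]
F=np.array([[-42,46,2.5],[-42,-46,2.5],[80,46,2.5],[80,-46,2.5],[0,0,50]])/1e3
pf=c([[433,428],[0,0]]);pf=c([[262,383],[229,516],[433,428],[406,556],[306,462]])
G=lambda v,X:X@Ro.from_euler('z',v[2]).as_matrix().T+[v[0],v[1],0]
for S in ((1,),):
    r=least_squares(lambda v:(proj(m,G(v,F))-pf).ravel(),[.48,-.1,-1.8])
    print(r.x,np.degrees(r.x[2]),(r.fun.reshape(-1,2)*3.5).round(1))
H=np.array([[0,0,0],[-68,100,0],[-68,-100,0],[45,58,15],[45,-58,15]])/1e3
ph=c([[197,232],[48,322],[335,340],[118,157],[292,170]])
g=lambda v:H@Rroof(v[2]).T+[v[0],v[1],.03]
r=least_squares(lambda v:(proj(m,g(v))-ph).ravel(),[.6,0,0])
print(r.x,np.degrees(r.x[2]),(r.fun.reshape(-1,2)*3.5).round(1))
E
```

```text
[ 0.3527418  -0.38430914 -1.83105414] -104.91167438609716 [[-1.6  0.3]
 [-0.3 -0.6]
 [ 0.5 -2.7]
 [-1.6  2.5]
 [ 2.8  0.3]]
[ 0.50992423 -0.31584988 -0.09366192] -5.366432467107219 [[ 2.2 -0.7]
 [-2.6 -1.5]
 [ 3.9  1.7]
 [-1.4  0.5]
 [-2.1 -0.1]]
```

```bash
cat >> h.py <<'E'
def Rdown(yaw_y):  # tool y at yaw, z down
    y=np.array([np.cos(yaw_y),np.sin(yaw_y),0]);z=np.array([0,0,-1.]);return Ro.from_matrix(np.c_[np.cross(y,z),y,z])
E
python3 - <<'E'
from h import *
s=ctrl.get_state();print(rel([.353,-.384,.16],Rdown(np.radians(-14.9)),s['position'],s['tool_rot']))
E
```

```text
(array([ 0.15399029, -0.15100131,  0.0379114 ]), array([-9.68834787e-02, -3.70918797e-02, -4.96689247e+01]))
```

>>> step_arm(commands=[{"travel":[0.03,-0.03,0.007],"turn":[0,0,-8.3]},{"travel":[0.06,-0.06,0.015],"turn":[0,0,-16.6]},{"travel":[0.09,-0.09,0.022],"turn":[0,0,-25]},{"travel":[0.12,-0.12,0.03],"turn":[0,0,-33]},{"travel":[0.15,-0.15,0.038],"turn":[0,0,-41]}], gripper=1)

```text
time: 0.6
position: [0.3503, -0.3853, 0.16]
tool_rot: [-2.623, -1.728, 0.0]
ft_force: [0.4, 0.3, 0.3]
grip_width: 0.997
grip_force: 0.0
```

Run:
```python
from h import *
s=ctrl.get_state();print(s['position'],rel([.353,-.384,.16],Rdown(np.radians(-14.9)),s['position'],s['tool_rot']))
```

```text
[ 0.35025158 -0.38530477  0.15999093] (array([ 2.28367134e-03,  2.01024223e-03, -1.00274465e-05]), array([-2.77723381e-02, -2.42608699e-03, -8.34818949e+00]))
```

>>> step_arm(commands=[{"travel":[0.002,0.002,0],"turn":[0,0,-8.3]},{"travel":[0.002,0.002,0],"turn":[0,0,-8.3]},{"travel":[0.002,0.002,0],"turn":[0,0,-8.3]}])

```text
time: 0.9
position: [0.3522, -0.3869, 0.1606]
tool_rot: [2.501, 1.901, -0.001]
ft_force: [-0.9, -0.2, 0.1]
grip_width: 0.997
grip_force: 0.0
```

Run:
```python
from h import *
s=ctrl.get_state();print(s['position'],s['tool_rot'])
i=ctrl.get_image("wrist");i=cv2.cvtColor(i,cv2.COLOR_RGB2BGR);np.save('w1.npy',np.r_[s['position'],s['tool_rot']])
cv2.imwrite("pics/w1.png",cv2.resize(i,(768,576)))
```

```text
[ 0.35217743 -0.38691964  0.16063241] [ 2.50101459e+00  1.90094382e+00 -8.93519435e-04]
```

View pics/w1.png

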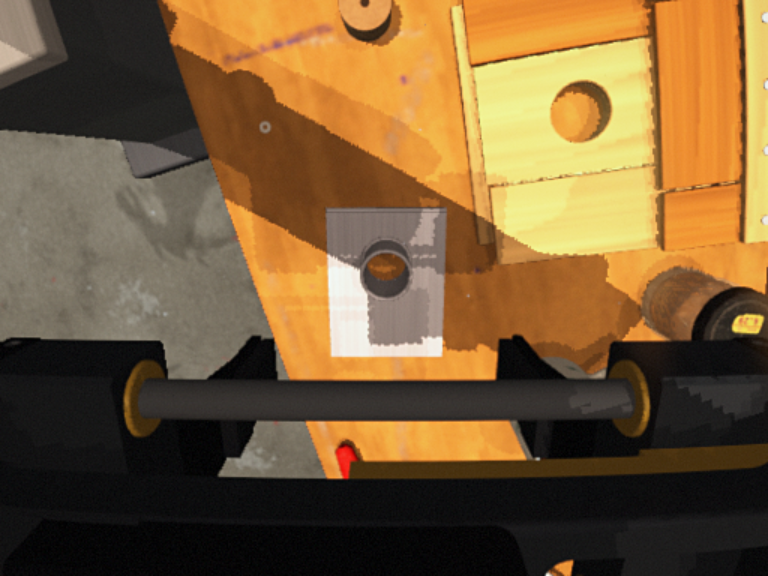

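The flange corners are at (327,208), (446,208), (443,356) and (331,356), the roof hole is at (580,111), and the roof's right lower corner is at (497,264). I'll refine the fit with these.

Run:
```python
from h import *
w=np.load('w1.npy');s=dict(position=w[:3],tool_rot=w[3:])
m=ctrl.camera_model("wrist");c=lambda L:(np.array(L)+.5)/1.5-.5
F=np.array([[-42,-46,2.5],[-42,46,2.5],[80,46,2.5],[80,-46,2.5]])/1e3
pf=c([[327,208],[446,208],[443,356],[331,356]])
G=lambda v,X:X@Ro.from_euler('z',v[2]).as_matrix().T+[v[0],v[1],0]
r=least_squares(lambda v:(proj(m,G(v,F),s)-pf).ravel(),[.353,-.384,-1.83])
print(r.x,np.degrees(r.x[2]),(r.fun.reshape(-1,2)).round(1))
print('collar top px',proj(m,G(r.x,np.array([[0,0,.05]])),s)*1.5)
H=np.array([[0,0,0],[-68,-100,0],[45,-58,15]])/1e3
ph=c([[580,111],[497,264],[661,190]])
g=lambda v:H@Rroof(v[2]).T+[v[0],v[1],.03]
q=least_squares(lambda v:(proj(m,g(v),s)-ph).ravel(),[.51,-.316,-.09])
print(q.x,np.degrees(q.x[2]),(q.fun.reshape(-1,2)).round(1))
x=r.x;z=.0285+.005
s=ctrl.get_state()
for zz in (.1,.028-.005): print(rel([x[0],x[1],zz],Rdown(x[2]+np.pi/2),s['position'],s['tool_rot']))
```

```text
[ 0.35422758 -0.38556961 -1.83854473] -105.34085352144287 [[-0.7 -0.3]
 [ 0.9 -0.5]
 [-0.4  0.4]
 [ 0.3  0.6]]
collar top px [[386.59446298 275.42443292]]
[ 0.50962073 -0.3145076  -0.10454501] -5.989987831599347 [[ 0.5 -0.3]
 [-1.2  1.1]
 [ 0.6 -0.6]]
(array([0.00226338, 0.00166467, 0.06066311]), array([-0.00497597,  0.02522636, -0.20744309]))
(array([0.00229729, 0.0016713 , 0.1376631 ]), array([-0.00497597,  0.02522636, -0.20744309]))
```

>>> step_arm(commands=[{"travel":[0.002,0.002,0.035],"turn":[0,0,0]},{"travel":[0.002,0.002,0.07],"turn":[0,0,0]},{"travel":[0.002,0.002,0.1],"turn":[0,0,0]},{"travel":[0.002,0.002,0.12],"turn":[0,0,0]},{"travel":[0.002,0.002,0.137],"turn":[0,0,0]}])

```text
time: 1.45
position: [0.3539, -0.3855, 0.022]
tool_rot: [-2.5, -1.9, 0.001]
ft_force: [-0.4, -0.1, 0.3]
grip_width: 1.001
grip_force: 0.0
```

>>> step_arm(commands=[{"travel":[0,0,0],"turn":[0,0,0]},{"travel":[0,0,0],"turn":[0,0,0]}])

```text
time: 1.65
position: [0.3548, -0.3856, 0.0238]
tool_rot: [-2.499, -1.903, 0.0]
ft_force: [0.0, -0.8, 1.0]
grip_width: 1.001
grip_force: 0.0
```

>>> step_arm(commands=[{"travel":[0,0,0],"turn":[0,0,0]},{"travel":[0,0,0],"turn":[0,0,0]},{"travel":[0,0,0],"turn":[0,0,0]},{"travel":[0,0,0],"turn":[0,0,0]},{"travel":[0,0,0],"turn":[0,0,0]}], gripper=0.3, force=40)

```text
time: 2.15
position: [0.3554, -0.3849, 0.024]
tool_rot: [2.496, 1.906, -0.0]
ft_force: [-0.2, -0.6, 1.0]
grip_width: 0.63
grip_force: 0.0
```

>>> step_arm(commands=[{"travel":[0,0,0],"turn":[0,0,0]},{"travel":[0,0,0],"turn":[0,0,0]},{"travel":[0,0,0],"turn":[0,0,0]}], gripper=0.3)

```text
time: 2.45
position: [0.3549, -0.3846, 0.0236]
tool_rot: [-2.496, -1.906, 0.001]
ft_force: [-1.6, 0.7, 1.2]
grip_width: 0.379
grip_force: 40.0
```

>>> step_arm(commands=[{"travel":[0,0,-0.01],"turn":[0,0,0]},{"travel":[0,0,-0.03],"turn":[0,0,0]},{"travel":[0,0,-0.06],"turn":[0,0,0]},{"travel":[0,0,-0.09],"turn":[0,0,0]},{"travel":[0,0,-0.12],"turn":[0,0,0]}], gripper=0)

```text
time: 2.95
position: [0.3552, -0.3845, 0.1452]
tool_rot: [2.497, 1.907, 0.0]
ft_force: [1.0, -0.4, -2.2]
grip_width: 0.376
grip_force: 40.0
```

```bash
cat >> h.py <<'E'
HOLE=np.array([.5098,-.315,.03]);YAW=np.radians(-5.7);ZG=.0236
def target(d,h,dy=0,dyaw=0):
    R=Rroof(YAW)@Ro.from_euler('z',dyaw).as_matrix()
    return HOLE+Rroof(YAW)@[d,dy,h+ZG], Ro.from_matrix(R@np.diag([-1,1,-1]))
def show(*a):
    s=ctrl.get_state();t,w=rel(*target(*a),s['position'],s['tool_rot']);print('travel mm',(t*1e3).round(1),'turn',w.round(2),'F',s['ft_force'].round(1),s['joint_positions'].round(2))
    print('roof frame mm',((s['position']-HOLE)@Rroof(YAW)*1e3).round(1)-[0,0,ZG*1e3], 'F roof',(s['ft_force']@Rroof(YAW)).round(1))
E
python3 -c "
from h import *
show(-.06,.08);show(-.06,.015)"
```

```text
travel mm [94.9 54.9 23.6] turn [ -8.68  -7.34 -99.28] F [ 1.  -0.4 -2.2] [ 1.03  0.1  -0.27  1.83  0.03  1.22  0.48]
roof frame mm [-124.7  -84.5  115.4] F roof [ 0.7 -0.3 -2.3]
travel mm [96.8 66.  87.6] turn [ -8.68  -7.34 -99.28] F [ 1.  -0.4 -2.2] [ 1.03  0.1  -0.27  1.83  0.03  1.22  0.48]
roof frame mm [-124.7  -84.5  115.4] F roof [ 0.7 -0.3 -2.3]
```

>>> step_arm(commands=[{"travel":[0.008,0.004,0],"turn":[-0.7,-0.6,-8.2]},{"travel":[0.016,0.009,0],"turn":[-1.4,-1.2,-16.4]},{"travel":[0.024,0.014,0],"turn":[-2.1,-1.8,-24.6]},{"travel":[0.032,0.018,0],"turn":[-2.9,-2.4,-32.8]},{"travel":[0.04,0.023,0],"turn":[-3.6,-3.0,-41]}])

```text
time: 3.45
position: [0.3881, -0.3516, 0.1441]
tool_rot: [1.62, 2.597, -0.006]
ft_force: [0.1, -0.1, -1.2]
grip_width: 0.376
grip_force: 40.0
```

```bash
python3 -c "
from h import *
show(-.06,.08)"
```

```text
travel mm [21.6 59.  23.4] turn [ -5.04  -4.3  -57.94] F [ 0.1 -0.1 -1.2] [ 1.02  0.04 -0.34  1.9   0.01  1.13  1.14]
roof frame mm [-95.9 -48.5 109.1] F roof [-0.1 -0.1 -1.2]
```

>>> step_arm(commands=[{"travel":[0.003,0.008,0],"turn":[-0.7,-0.6,-8.2]},{"travel":[0.006,0.017,0.003],"turn":[-1.4,-1.2,-16.4]},{"travel":[0.009,0.025,0.007],"turn":[-2.1,-1.8,-24.6]},{"travel":[0.012,0.034,0.011],"turn":[-2.9,-2.4,-32.8]},{"travel":[0.015,0.042,0.016],"turn":[-3.6,-3.0,-41]}])

```text
time: 3.95
position: [0.4206, -0.3207, 0.1287]
tool_rot: [0.59, 2.932, -0.01]
ft_force: [-0.7, -0.1, -2.6]
grip_width: 0.375
grip_force: 40.0
```

```bash
python3 -c "
from h import *
show(-.06,.02)"
```

```text
travel mm [-6.3 18.6 68.4] turn [ -1.44  -1.26 -16.93] F [-0.7 -0.1 -2.6] [ 1.01  0.02 -0.37  1.96 -0.06  1.03  1.85]
roof frame mm [-69.7 -14.5  89. ] F roof [-1.1 -0.2 -2.4]
```

>>> step_arm(commands=[{"travel":[-0.002,0.007,0.01],"turn":[-0.7,-0.6,-8.2]},{"travel":[-0.004,0.014,0.03],"turn":[-1.4,-1.3,-16.9]},{"travel":[-0.006,0.0186,0.05],"turn":[-1.44,-1.26,-16.93]},{"travel":[-0.0063,0.0186,0.066],"turn":[-1.44,-1.26,-16.93]},{"travel":[-0.0063,0.0186,0.0684],"turn":[-1.44,-1.26,-16.93]}])

```text
time: 4.45
position: [0.442, -0.3076, 0.0603]
tool_rot: [0.156, 2.967, -0.008]
ft_force: [-0.5, -0.8, -0.9]
grip_width: 0.379
grip_force: 40.0
```

Run:
```python
from h import *
show(-.06,.02)
s=ctrl.get_state();i=ctrl.get_image("wrist")[:,:,::-1];np.save('w2.npy',np.r_[s['position'],s['tool_rot']])
cv2.imwrite("pics/w2.png",cv2.resize(i,(768,576)))
```

```text
travel mm [-1.8 -0.6 -1.9] turn [ 0.13 -0.22 -0.34] F [-0.5 -0.8 -0.9] [ 0.99  0.11 -0.39  2.01 -0.06  0.88  2.11]
roof frame mm [-61.9   0.6  18.1] F roof [-0.6 -0.8 -0.8]
```

View pics/w2.png

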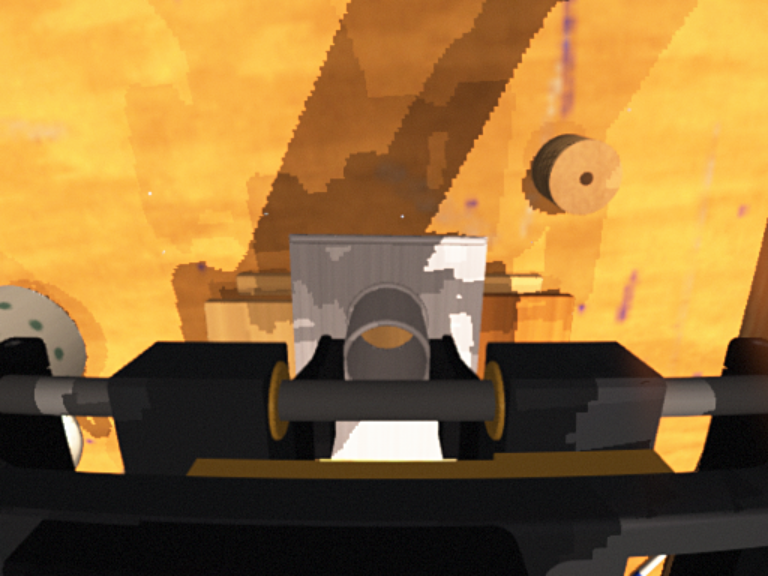

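The wrist view looks back down the slope. The hem corners are at (290,236) and (487,236), and the roof's lower corners are near (206,302) and (573,295). I'll compare these with the predicted positions.

Run:
```python
from h import *
w=np.load('w2.npy');s=dict(position=w[:3],tool_rot=w[3:]);m=ctrl.camera_model("wrist")
Rt=Ro.from_rotvec(s['tool_rot']).as_matrix()
F=np.array([[-42,-46,2.5],[-42,46,2.5]])/1e3
W=lambda v:(np.array([v[0],0,-ZG+v[1]])+F@Ro.from_euler('zy',[v[2],v[3]]).as_matrix().T)@(Rt@np.diag([-1,1,-1])).T+s['position']
print('hem',proj(m,W([0,0,0,0]),s)*1.5)
for p in (2,4): print('pitch',p,proj(m,W([0,0,0,np.radians(p)]),s)*1.5)
H=np.array([[-68,-100,0],[-68,100,0]])/1e3
print('roof',proj(m,H@Rroof(YAW).T+HOLE,s)*1.5)
```

```text
hem [[290.13022078 237.04068744]
 [488.79627893 237.30418245]]
pitch 2 [[289.48303452 237.74656484]
 [489.48518916 238.01173195]]
pitch 4 [[288.83521523 238.57152305]
 [490.17446497 238.83830722]]
roof [[200.21232494 300.33476525]
 [574.87553835 298.3836036 ]]
```

Run:
```python
from h import *
i=ctrl.get_image("top")[:,:,::-1];cv2.imwrite("pics/t3.png",cv2.resize(i[100:250,185:345],None,fx=3.5,fy=3.5,interpolation=cv2.INTER_CUBIC))
i=ctrl.get_image("scene")[:,:,::-1];cv2.imwrite("pics/s3.png",cv2.resize(i[130:270,140:340],None,fx=3.5,fy=3.5,interpolation=cv2.INTER_CUBIC))
```

```text
(no output)
```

View pics/s3.png

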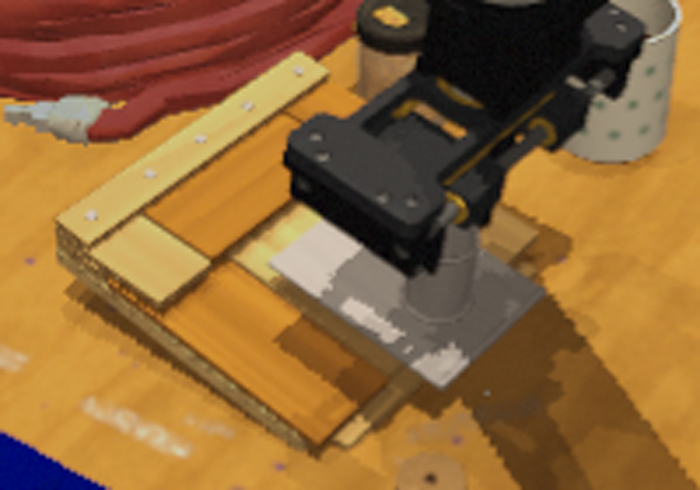

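The scene view shows the flashing level above the lower course with its long end short of the butt, and the hem position matches the grasp model. I'll use a slightly refined roof estimate and lower it to contact.

```bash
sed -i 's/-.315,.03/-.3145,.03/;s/radians(-5.7)/radians(-6.0)/' h.py; python3 -c "
from h import *
show(-.055,.006)"
```

```text
travel mm [-4.9  1.7 14.2] turn [ 0.02 -0.01 -0.07] F [ 0.2  0.1 -1.5] [ 0.99  0.11 -0.39  2.01 -0.06  0.88  2.11]
roof frame mm [-59.9  -1.7  20.2] F roof [-0.1  0.1 -1.5]
```

>>> step_arm(commands=[{"travel":[-0.003,0.0015,0.006],"turn":[0,0,0]},{"travel":[-0.005,0.0017,0.011],"turn":[0,0,0]},{"travel":[-0.005,0.0017,0.014],"turn":[0,0,0]},{"travel":[-0.005,0.0017,0.014],"turn":[0,0,0]},{"travel":[-0.005,0.0017,0.014],"turn":[0,0,0]}])

```text
time: 5.1
position: [0.4506, -0.308, 0.0491]
tool_rot: [0.157, 2.964, -0.012]
ft_force: [-0.5, 0.6, -1.2]
grip_width: 0.373
grip_force: 40.0
```

>>> step_arm(commands=[{"travel":[0,0,0.002],"turn":[0,0,0]},{"travel":[0,0,0.003],"turn":[0,0,0]},{"travel":[0,0,0.004],"turn":[0,0,0]},{"travel":[0,0,0.004],"turn":[0,0,0]}])

```text
time: 5.5
position: [0.4513, -0.3081, 0.0451]
tool_rot: [0.157, 2.964, -0.012]
ft_force: [0.0, 0.4, -1.3]
grip_width: 0.375
grip_force: 40.0
```

```bash
python3 -c "
from h import *
show(-.055,.0)"
```

```text
travel mm [-0.3 -0.2  1.5] turn [ 0.04 -0.04 -0.07] F [ 0.   0.4 -1.3] [ 0.98  0.15 -0.39  2.01 -0.04  0.84  2.08]
roof frame mm [-55.3   0.2   1.5] F roof [-0.2  0.4 -1.3]
```

>>> step_arm(commands=[{"travel":[0,0,0.001],"turn":[0,0,0]},{"travel":[0,0,0.002],"turn":[0,0,0]},{"travel":[0,0,0.002],"turn":[0,0,0]},{"travel":[0,0,0.002],"turn":[0,0,0]}])

```text
time: 5.9
position: [0.4517, -0.3082, 0.0438]
tool_rot: [0.157, 2.964, -0.013]
ft_force: [-3.0, 2.3, 6.0]
grip_width: 0.376
grip_force: 40.0
```

>>> step_arm(commands=[{"travel":[0,0,0.001],"turn":[0,0,0]},{"travel":[0,0,0.001],"turn":[0,0,0]},{"travel":[0,0,0.001],"turn":[0,0,0]}])

```text
time: 6.2
position: [0.4517, -0.3082, 0.0437]
tool_rot: [0.157, 2.964, -0.013]
ft_force: [-7.0, 4.2, 12.4]
grip_width: 0.377
grip_force: 40.0
```

>>> step_arm(commands=[{"travel":[0,0,-0.0017],"turn":[0,0,0]},{"travel":[-0.004,0,-0.0017],"turn":[0,0,0]},{"travel":[-0.008,0,-0.0017],"turn":[0,0,0]},{"travel":[-0.012,0,-0.0017],"turn":[0,0,0]},{"travel":[-0.016,0,-0.0017],"turn":[0,0,0]}])

```text
time: 6.7
position: [0.4675, -0.31, 0.0467]
tool_rot: [0.157, 2.964, -0.012]
ft_force: [-3.1, 0.1, 2.4]
grip_width: 0.379
grip_force: 40.0
```

Run:
```python
from h import *
show(0,0)
i=ctrl.get_image("scene")[:,:,::-1];cv2.imwrite("pics/s4.png",cv2.resize(i[130:270,140:340],None,fx=3.5,fy=3.5,interpolation=cv2.INTER_CUBIC))
```

```text
travel mm [-39.    0.    0.2] turn [ 0.04 -0.05 -0.07] F [-3.1  0.1  2.4] [ 0.96  0.17 -0.39  1.98 -0.02  0.85  2.05]
roof frame mm [-39.    0.    0.2] F roof [-2.7 -0.2  3. ]
```

View pics/s4.png

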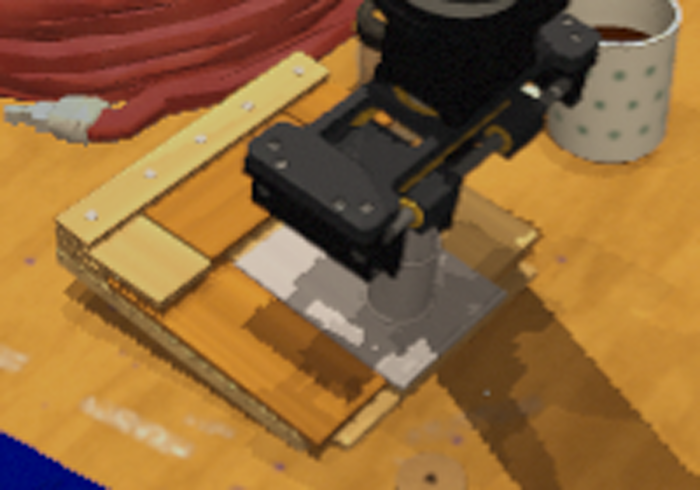

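The flange lies flat on the roof with its head edge just short of the butt, near (240,260), as predicted. I'll carry on sliding with the same light press.

>>> step_arm(commands=[{"travel":[-0.003,0,0],"turn":[0,0,0]},{"travel":[-0.006,0,0],"turn":[0,0,0]},{"travel":[-0.01,0,0],"turn":[0,0,0]},{"travel":[-0.013,0,0],"turn":[0,0,0]},{"travel":[-0.016,0,0],"turn":[0,0,0]}])

```text
time: 7.25
position: [0.4832, -0.3115, 0.0495]
tool_rot: [0.157, 2.964, -0.012]
ft_force: [-3.4, 0.2, 2.3]
grip_width: 0.38
grip_force: 40.0
```

>>> step_arm(commands=[{"travel":[-0.003,0,0],"turn":[0,0,0]},{"travel":[-0.006,0,0],"turn":[0,0,0]},{"travel":[-0.009,0,0],"turn":[0,0,0]},{"travel":[-0.012,0,0],"turn":[0,0,0]}])

```text
time: 7.65
position: [0.495, -0.3127, 0.0516]
tool_rot: [0.157, 2.964, -0.012]
ft_force: [-2.1, 0.2, 1.6]
grip_width: 0.375
grip_force: 40.0
```

```bash
python3 -c "
from h import *
show(0,0)"
```

```text
travel mm [-11.   -0.2   0.2] turn [ 0.04 -0.04 -0.07] F [-2.1  0.2  1.6] [ 0.93  0.22 -0.4   1.92  0.01  0.86  2.01]
roof frame mm [-11.    0.2   0.2] F roof [-1.8  0.   1.9]
```

>>> step_arm(commands=[{"travel":[-0.003,0,0],"turn":[0,0,0]},{"travel":[-0.006,0,0],"turn":[0,0,0]},{"travel":[-0.009,0,0],"turn":[0,0,0]},{"travel":[-0.011,0,0],"turn":[0,0,0]},{"travel":[-0.011,0,0],"turn":[0,0,0]}])

```text
time: 8.15
position: [0.5062, -0.3139, 0.0536]
tool_rot: [0.157, 2.963, -0.013]
ft_force: [-0.6, 0.1, 0.2]
grip_width: 0.381
grip_force: 40.0
```

Run:
```python
from h import *
show(0,0)
s=ctrl.get_state();i=ctrl.get_image("wrist")[:,:,::-1];np.save('w5.npy',np.r_[s['position'],s['tool_rot']])
cv2.imwrite("pics/w5.png",cv2.resize(i,(768,576)))
```

```text
travel mm [ 0.5 -0.2  0.3] turn [ 0.03  0.02 -0.06] F [-0.6  0.1  0.2] [ 0.92  0.23 -0.4   1.9   0.02  0.87  1.99]
roof frame mm [0.5 0.2 0.3] F roof [-0.5  0.1  0.3]
```

View pics/w5.png

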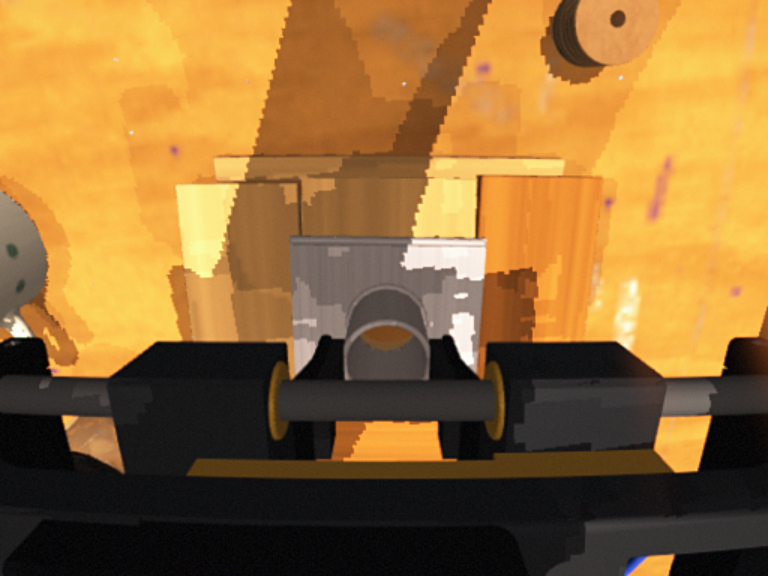

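The head is under the orange shingle. The roof's lower corners are at (177,184) and (602,177), and the hem corners at (290,237) and (486,239). I'll check the collar-to-hole offset from this image.

Run:
```python
from h import *
w=np.load('w5.npy');s=dict(position=w[:3],tool_rot=w[3:]);m=ctrl.camera_model("wrist")
def fit(P,px):
    P=np.array(P)/1e3;px=(np.array(px)+.5)/1.5-.5
    r=least_squares(lambda v:(proj(m,(P@Ro.from_euler('z',v[2]).as_matrix().T+[v[0],v[1],0])@Rroof(YAW).T+HOLE,s)-px).ravel()*1,[0,0,0]);return (r.x*[1e3,1e3,57.3]).round(2),r.fun.round(1)
a=fit([[-68,-100,0],[-68,100,0]],[[177,184],[602,177]]);b=fit([[-42,-46,2.5],[-42,46,2.5]],[[290,237],[486,239]])
print(a,b,b[0]-a[0]);show(0,-.001)
```

```text
(array([0.22, 1.15, 0.94]), array([-2.6,  0.3,  2.6,  0.2])) (array([ 0.83, -0.93, -0.58]), array([-0.8,  0. ,  0.8,  0.1])) [ 0.61 -2.08 -1.52]
travel mm [ 0.5 -0.2  1.3] turn [ 0.03  0.03 -0.06] F [-0.5 -0.6  0.3] [ 0.92  0.23 -0.4   1.9   0.02  0.87  1.99]
roof frame mm [0.5 0.2 0.3] F roof [-0.4 -0.6  0.4]
```

>>> step_arm(commands=[{"travel":[0,0.001,0],"turn":[0,0,0]},{"travel":[0,0.001,0.0005],"turn":[0,0,0]},{"travel":[0,0.001,0.001],"turn":[0,0,0]},{"travel":[0,0.001,0.0015],"turn":[0,0,0]},{"travel":[0,0.001,0.0015],"turn":[0,0,0]}])

```text
time: 8.7
position: [0.506, -0.3131, 0.0534]
tool_rot: [0.157, 2.963, -0.013]
ft_force: [-4.2, 1.6, 10.3]
grip_width: 0.38
grip_force: 40.0
```

>>> step_arm(commands=[{"travel":[0,0,0],"turn":[0,0,0]},{"travel":[0,0,0],"turn":[0,0,0]},{"travel":[0,0,0],"turn":[0,0,0]}])

```text
time: 9.0
position: [0.506, -0.3131, 0.0534]
tool_rot: [0.157, 2.963, -0.013]
ft_force: [-4.3, 1.5, 9.2]
grip_width: 0.382
grip_force: 40.0
```

```bash
python3 -c "
from h import *
show(0,0)"
```

```text
travel mm [ 0.2 -1.   0.1] turn [-0.   -0.01 -0.06] F [-4.3  1.5  9.2] [ 0.92  0.23 -0.4   1.9   0.02  0.87  1.99]
roof frame mm [0.2 1.  0.1] F roof [-2.8  1.1  9.9]
```

```bash
python3 -c "
from bench import ctrl
print(ctrl.close_job())"
```

```text
the job is handed in; nothing more can be done
None
```

I handed the job in at about 9 s: by my measurements the collar is within about 2 mm of the hole centre and the flange is square within about 2°, with the long end about 35 mm under the shingle; it is still gripped at 40 N and pressed down at about 10 N, but the judging gave no result back.

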